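# Fit the pot carrier to the splined mixer shaft, load it and switch on

## Robot

A 6-joint arm with a two-finger parallel gripper is mounted at the origin on a cart in front of the work surface, level with it; the furniture and walls round the work are solid. World frame = base frame: x ahead of the robot, y to its left, z up, the work surface at z = 0. Lengths are in m, angles in rad, forces in N, time in s.
With the tool pointing down it reaches from about 0.2 to 0.875 m from the base axis. Payload 3.4 kg.
Tool frame: the origin (TCP) lies midway between the tips of the shut fingers; the grasp point (between the pads) lies 19 mm behind it (r.pinch_z is the distance from the TCP to the grasp point, in m); z points along the fingers, y is the line along which they close (so a half turn about z gives the same grasp; the last joint's range is limited). The gripper opens to 94 mm and grips with 3 to 60 N. Pads are 16 mm wide; open, the fingers measure 119 mm over their backs; the gripper's body (75 mm by 177 mm) begins 78 mm behind the grasp point.
Start: joints at [1.194, 0.276, 1.505, -0, 1.361, -0.121], TCP at [0.146, 0.556, 0.171] pointing down, gripper open.
Joint ranges: [-2.89, 2.89], [-0.75, 2.08], [0.22, 2.7], [-1.18, 4.32], [0.11, 2.71], [-2.7, 2.7]. Speed limits (rad/s): [2.57, 2.57, 3.14, 3.14, 3.14, 3.14].

## Interface

Orientations are given as a unit quaternion [w, x, y, z].
In Python, from plant import r gives the robot as it stands. Calls block until the motion is done:
- r.move_to(position, orientation): joint-space move of the TCP to a pose.
- r.move_l(position, rot=None, vel=0.15, guard=None): straight line of the TCP; rot=None keeps the orientation; vel is the mean speed in m/s. With guard (N) it stops when the force on the tool has changed by that much, and returns True; else False.
- r.movej(angles): joint-space move.
- r.gripper_to(opening, f_grip=None): finger opening in m; f_grip is the grip in N (None keeps the last); returns when the fingers have stopped.
- r.hold(seconds).
- r.inverse_kinematics(position, orientation): joint angles nearest the present ones, or None.
- r.snapshot(name): name is "side" or "top" or "wrist"; returns the picture (384x512x3 uint8, red, green, blue); there is no depth.
- r.get_calibration(name): a dict with "fx", "fy", "cx", "cy" (pixels), "position" and "orientation" of the camera in the world. Camera axes: x right, y down, z forward; pixel columns grow to the right and rows downward; lengths in m; the calibration is good to about 2 mm. The wrist camera is an equidistant fisheye: a pixel r from the principal point sees the ray r / f radians off the axis. A picture is of the moment at which its call begins: read the wrist's pose just before it. get_calibration takes no time and is no camera call; for the wrist camera it gives the pose at the moment of the call.
A pose or a line that the arm cannot do raises r.PlanningError and nothing moves.
- r.sign_off(): hands the job in; it is judged then, once.
Readings, each from a call of its own:
- r.get_t(): time.
- r.get_joints(): joint angles.
- r.get_dq(): joint speeds.
- r.get_joint_efforts(): joint torques, N m.
- r.get_ee_pos(): TCP position.
- r.get_tool_rot(): TCP orientation.
- r.get_wrist_force(): force on the tool from outside, world axes, zero at the start.
- r.get_torque(): the same for the moment, N m.
- r.get_opening(): finger opening in m.
- r.get_finger_force(): force on a finger pad.
Only numpy, scipy, OpenCV 4.12 (cv2) and the standard library are available. Lean on these libraries where they do the work, as an engineer would, in place of code of your own. Each camera call takes 0.05 s, during which the arm holds its last target. There are 200 camera calls.

## Task

Get the bench mixer running with the dark sample pot: slide the blue pot carrier fully home on the mixer's splined shaft, turning it so that its slots line up with the shaft's four teeth, then stand the pot with the dark red contents upright in the carrier's well, and last of all flip the mixer's toggle switch over to the on side (away from the robot). Leave the other things on the bench where they are.

Things in the scene. Friction and masses are not known exactly. Their poses are not given: they have to be found in the camera images.
- mixer: the mixer's drive unit: white box with a grey top, 130 (its x) x 250 (its y) x 70 mm high, fixed; origin at the centre of its underside. The shaft stands 65 mm along its -y; the toggle switch is on its top, 88 mm along its +y and 25 mm along its -x. Its x axis points away from the robot within about 10 degrees
- shaft: upright steel splined shaft on the mixer, fixed (does not turn); origin on its axis at the mixer's top. Core 20 mm across with four straight teeth along its own +x, -x, +y, -y, each 6 mm wide, 30 mm from tip to tip, from 12 to 33.5 mm above the origin (3.6 mm wide from there to 35.4 mm); then a tapered round nose 19 mm across, tip at 47 mm
- shaft_seat (a point): centre of the upper face of the round shoulder (48 mm across) at the foot of the shaft's teeth, 12 mm above the mixer's top, where the carrier's underside comes to rest; axes as the shaft's
- carrier: blue pot carrier, loose, about 0.3 kg: flat bar 180 (its x) x 60 (its y) x 6 mm with round ends; at its middle a square collar 44 x 44 mm, sides along its x and y, rising to 62 mm above the underside, best gripped on its +y and -y faces. Origin on the bore axis at the underside. Pot well on the bar at +x; steel counterweight at -x, 44 mm across, top 22 mm above the underside
- carrier_well (a point): centre of the floor of the pot well, 60 mm from the bore axis along the carrier's +x, 6 mm above its underside, axes as the carrier's; a round rim 49 mm inside, 56 mm outside, 14 mm high. From a standing pot's cap to the collar is only 14 mm, so hold the pot with the fingers along the carrier's y, not its x
- carrier_top (a point): centre of the collar's open top, 62 mm above the underside. Right through runs a 23 mm bore with four slots along the carrier's +x, -x, +y, -y, 9 mm wide, 33 mm across slot ends. It fits the shaft in any of four turns 90 degrees apart, with about 1.5 mm play; more than about 6 degrees out it rests on top of the teeth
- pot_dark: the sample pot with dark red-brown contents (the only dark one), loose, with a yellow cap: 61 mm high, the cap 48 mm across from about 45 to 61 mm, the body 40 mm; origin at the centre of its underside, z up. It stands in a row with three pale ones, about 85 mm apart along y
- pot_pale1: bystander: sample pot with pale contents and a yellow cap, same size and origin
- pot_pale2: bystander: sample pot with pale contents and a yellow cap, same size and origin
- pot_pale3: bystander: sample pot with pale contents and a yellow cap, same size and origin
- timer: bystander: small white timer lying on the bench, 62 x 68 x 18 mm, origin at the centre of its underside
- notebook: bystander: purple notebook, 150 x 109 x 13 mm, origin at the centre of its underside
- toggle (a joint): angle of the toggle switch's steel bat: 0 = off, leaning 0.45 rad toward the mixer's -x (toward the robot); 0.9 = on, leaning as far to +x. It snaps over by itself once past the middle (0.45); pushing the tip over takes about 1 to 2 N
- toggle_pivot (a point): pivot of the toggle bat, 6 mm above the mixer's top, axes as the mixer's; the bat swings in the mixer's x-z plane
- toggle_tip (a point): centre of the 10 mm ball at the end of the toggle bat, 30 mm from the pivot; it moves with the bat

How it is judged:
On the way, in this order (a step that is already met when the one before it is completed fails the run):
1. the carrier is fully home on the splined shaft (horizontal distance between carrier and shaft_seat below 0.004 m and z of carrier in the frame of shaft_seat below 0.004 m and angle between carrier's own z axis and vertical below 0.06 rad), for 0.2 s.
2. the dark pot stands in the well of the fitted carrier (horizontal distance between pot_dark and carrier_well below 0.006 m and z of pot_dark in the frame of carrier_well below 0.004 m and angle between pot_dark's own z axis and vertical below 0.1 rad and z of carrier in the frame of shaft_seat below 0.004 m), for 0.2 s.
3. the toggle has been flipped on (value of joint toggle above 0.8 rad), for 0.2 s.
At the end, for the whole second after the job is handed in: carrier home on the shaft (underside within 4 mm of the shoulder, centred within 4 mm, tilt under 0.06 rad), dark pot in its well (within 6 mm of its centre, 4 mm of its floor, tilt under 0.1 rad), toggle on (above 0.8 rad), all at rest (all of step 2 and horizontal distance between carrier and shaft_seat below 0.004 m and z of carrier in the frame of shaft_seat above -0.004 m and angle between carrier's own z axis and vertical below 0.06 rad and z of pot_dark in the frame of carrier_well above -0.004 m and value of joint toggle above 0.8 rad and linear speed of each of pot_dark, carrier below 0.02 m/s); the robot touches nothing.
It fails at once if a bystander is pushed more than 30 mm from its place or knocked over (distance of any of pot_pale1, pot_pale2, pot_pale3, timer, notebook from where it was at the start of the episode above 0.03 m or angle between any of pot_pale1, pot_pale2, pot_pale3's own z axis and vertical above 0.7 rad).
It also fails if it takes over 67 s, if anything falls off the work surface, if the arm or the gripper's body presses on something with over 40 N, if the wrist force passes 120 N, or if a joint passes its speed limit or range.

## Working session

There is one attempt and no reset: what is moved stays moved. The work goes in short steps, each a Python script; the robot and the scene stay as the last script left them, time stands still between calls to the robot, and variables do not carry over. Pictures are saved under pics/ and viewed, at most 10 in all, crops included, and the job is handed in when it is done.

```bash
mkdir -p pics; ls
python3 - <<'E'
from plant import r
import cv2,numpy as np
for n in ("top","side"):
    im=r.snapshot(n); cv2.imwrite(f"pics/{n}0.png",im[:,:,::-1]); c=r.get_calibration(n); print(n,c)
print(r.get_t(),r.pinch_z,r.get_tool_rot())
E
```

```text
pics
plant.py
top {'fx': 477.8072968244324, 'fy': 477.8072968244324, 'cx': 255.4985259669451, 'cy': 188.2173025711129, 'position': array([0.24213198, 0.15355356, 1.66687248]), 'orientation': array([ 0.06860638, -0.60435688,  0.78898957, -0.08684118])}
side {'fx': 438.04618207731227, 'fy': 438.04618207731227, 'cx': 263.58808000950023, 'cy': 191.9253322057293, 'position': array([0.15415458, 1.04306369, 0.73349915]), 'orientation': array([ 0.09738714, -0.18295135,  0.85244936, -0.47997358])}
0.1 0.0188 [-2.05364280e-04  1.27553342e-01  9.91831386e-01 -7.76997089e-04]
```

View pics/top0.png

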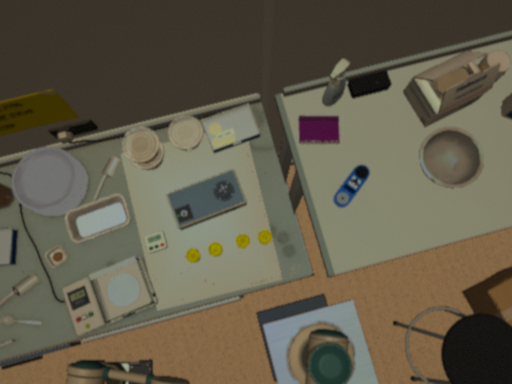

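View pics/side0.png

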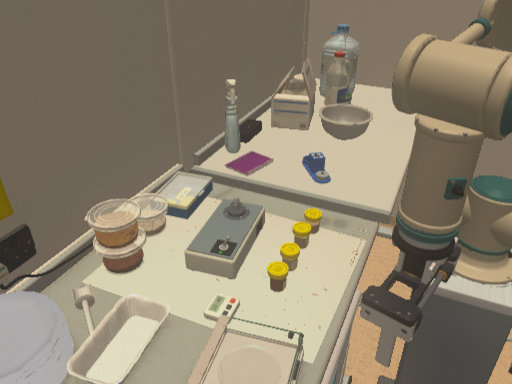

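The top view shows the carrier at about (352,186) on a second bench, the mixer at (207,199) with its shaft near (223,189), and pots at (193,255), (216,249), (242,241) and (265,237). In the side view the nearest pot (278,275) looks dark. I'll enlarge the key regions and check the second bench's height by triangulation.

```bash
cat > h.py <<'E'
import numpy as np, cv2
from scipy.spatial.transform import Rotation as R
def rot(q): return R.from_quat(np.r_[q[1:],q[0]])
def ray(c,uv):
    x=(uv[0]-c["cx"])/c["fx"]; y=(uv[1]-c["cy"])/c["fy"]
    d=rot(c["orientation"]).apply([x,y,1.]); return np.array(c["position"]),d/np.linalg.norm(d)
def fray(c,uv):
    x=(uv[0]-c["cx"])/c["fx"]; y=(uv[1]-c["cy"])/c["fy"]; t=np.hypot(x,y); s=np.sinc(t/np.pi)
    return np.array(c["position"]),rot(c["orientation"]).apply([x*s,y*s,np.cos(t)])
def plane(o_d,z): o,d=o_d; return o+d*(z-o[2])/d[2]
def tri(a,b):
    (o,d),(p,e)=a,b; s=np.linalg.lstsq(np.c_[d,-e],p-o,rcond=None)[0]
    P,Q=o+d*s[0],p+e*s[1]; return (P+Q)/2,np.linalg.norm(P-Q)
def down(yaw):
    "tool pointing down, closing axis (tool y) along world yaw"
    y=np.array([np.cos(yaw),np.sin(yaw),0]); z=np.array([0,0,-1.]); x=np.cross(y,z)
    q=R.from_matrix(np.c_[x,y,z]).as_quat(); return np.r_[q[3],q[:3]]
def blobs(im,lo,hi,amin=20):
    m=cv2.inRange(cv2.cvtColor(im,cv2.COLOR_RGB2HSV),np.array(lo),np.array(hi))
    n,l,s,c=cv2.connectedComponentsWithStats(m)
    return [(c[i],s[i]) for i in range(1,n) if s[i][4]>=amin],m
E
python3 - <<'E'
from plant import r
from h import *
T=cv2.imread("pics/top0.png")[:,:,::-1].copy();S=cv2.imread("pics/side0.png")[:,:,::-1].copy()
ct,cs=r.get_calibration("top"),r.get_calibration("side")
b={}
for k,lo,hi in (("purple",(140,120,60),(160,255,255)),("blue",(105,130,60),(122,255,255)),("yellow",(24,150,100),(34,255,255))):
    for n,im in (("T",T),("S",S)):
        b[k,n]=[(c.round(1),s[4]) for c,s in blobs(im,lo,hi)[0]]; print(k,n,b[k,n])
print("notebook tri",tri(ray(ct,b["purple","T"][0][0]),ray(cs,b["purple","S"][0][0])))
f=lambda im,x,y,w,h,k:cv2.resize(im[y:y+h,x:x+w],None,fx=k,fy=k,interpolation=cv2.INTER_CUBIC)
o=np.zeros((600,800,3),np.uint8)
for im,x,y,w,h,k,X,Y in ((T,160,160,120,110,3.3,0,0),(T,325,155,60,60,5,400,0),(S,180,185,150,115,2.6,0,300),(S,290,140,50,50,6,400,300)):
    q=f(im,x,y,w,h,k)[:600-Y,:800-X]; q=q[:300 if Y==0 else 300,:400]; o[Y:Y+q.shape[0],X:X+q.shape[1]]=q
cv2.imwrite("pics/crop1.png",o[:,:,::-1])
E
```

```text
purple T [(array([319.5, 117.3]), np.int32(54)), (array([318.5, 130. ]), np.int32(721))]
purple S []
blue T [(array([349.6, 186.9]), np.int32(240))]
blue S [(array([309.9, 171.5]), np.int32(34))]
yellow T [(array([264.6, 236.5]), np.int32(150)), (array([242.4, 240.5]), np.int32(146)), (array([215.1, 249. ]), np.int32(143)), (array([192.6, 255.1]), np.int32(146))]
yellow S [(array([  3.9, 203.2]), np.int32(287)), (array([312.8, 213.8]), np.int32(160)), (array([301.5, 228. ]), np.int32(192)), (array([289.8, 249.2]), np.int32(218)), (array([277.7, 268.5]), np.int32(254))]Traceback (most recent call last):
  File "<stdin>", line 9, in <module>
IndexError: list index out of range
```

Run:
```python
from plant import r
from h import *
T=cv2.imread("pics/top0.png")[:,:,::-1].copy();S=cv2.imread("pics/side0.png")[:,:,::-1].copy()
ct,cs=r.get_calibration("top"),r.get_calibration("side")
big=lambda im,lo,hi:max(blobs(im,lo,hi)[0],key=lambda b:b[1][4])
n1=big(T,(135,100,40),(165,255,255)); n2=big(S,(135,70,40),(165,255,255))
print(n1,n2,"notebook tri",tri(ray(ct,n1[0]),ray(cs,n2[0])))
yt=sorted([c for c,s in blobs(T,(24,150,100),(34,255,255))[0]],key=lambda c:c[0])
ys=sorted([c for c,s in blobs(S,(24,150,100),(34,255,255))[0] if c[0]>200],key=lambda c:c[0])
for a,b in zip(yt,ys): print("pot",tri(ray(ct,a),ray(cs,b)),plane(ray(ct,a),.061))
for uv in ((352,186),(223,189),(183,213)): print(uv,plane(ray(ct,uv),.07))
f=lambda im,x,y,w,h,k:cv2.resize(im[y:y+h,x:x+w],None,fx=k,fy=k,interpolation=cv2.INTER_CUBIC)
o=np.zeros((600,800,3),np.uint8)
for im,x,y,w,h,k,X,Y in ((T,160,160,120,91,3.3,0,0),(T,325,155,60,60,5,400,0),(S,180,185,150,115,2.6,0,300),(S,290,140,50,50,6,400,300)):
    q=f(im,x,y,w,h,k)[:300,:400]; o[Y:Y+q.shape[0],X:X+q.shape[1]]=q
cv2.imwrite("pics/crop1.png",o[:,:,::-1])
```

```text
(array([318.62678375, 128.49615807]), array([300, 117,  39,  25, 911], dtype=int32)) (array([248.63054187, 162.13546798]), array([229, 153,  40,  20, 406], dtype=int32)) notebook tri (array([ 0.76385207, -0.22028813,  0.00387982]), np.float64(0.003469514825368713))
pot (array([0.42792124, 0.32727719, 0.06184101]), np.float64(0.002564833745362038)) [0.42676562 0.32703984 0.061     ]
pot (array([0.42806801, 0.24978024, 0.06156234]), np.float64(0.0023496483380778923)) [0.42698172 0.24953595 0.061     ]
pot (array([0.43192497, 0.15412469, 0.06057086]), np.float64(0.0025916474580432868)) [0.43060132 0.15384187 0.061     ]
pot (array([0.42598516, 0.07854516, 0.06013464]), np.float64(0.0031437404154399714)) [0.42433889 0.07826999 0.061     ]
(352, 186) [ 0.5124386  -0.25633669  0.07      ]
(223, 189) [0.61755727 0.17316735 0.07      ]
(183, 213) [0.57212807 0.32450132 0.07      ]
```

View pics/crop1.png

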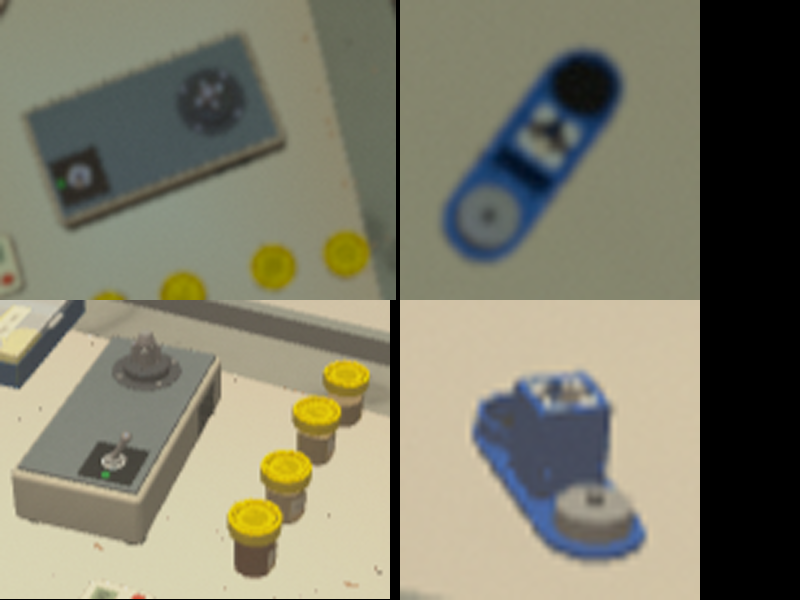

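The row runs along y at x≈0.427, and the darkest pot is the one at y≈0.327. The pots triangulate to z≈0.061 and the notebook to about 0, so both benches are level. The carrier's well points toward +x on the far side and its counterweight is near (342,198). Next I'll take wrist views over the carrier and the mixer.

Run:
```python
from plant import r
from h import *
ct=r.get_calibration("top")
w=plane(ray(ct,(363,171.4)),.014); c=plane(ray(ct,(342.4,198)),.022); k=plane(ray(ct,(354.6,182)),.062)
print(w,c,k,np.linalg.norm((w-c)[:2])); yaw=np.arctan2(*(w-c)[1::-1]); print("yaw",np.degrees(yaw))
out=[]
for n,p,z in (("mix",(.57,.2),.33),("car",k[:2]-[.05,0],.3)):
    r.move_to([*p,z],down(np.pi/2)); r.hold(.2)
    cc=r.get_calibration("wrist"); im=r.snapshot("wrist"); np.save(f"pics/{n}.npy",dict(c=cc,im=im),allow_pickle=True)
    print(n,r.get_ee_pos(),cc,r.get_t()); out.append(im)
cv2.imwrite("pics/w1.png",cv2.resize(np.vstack(out),(400,600))[:,:,::-1]) if 0 else [cv2.imwrite(f"pics/w{i}.png",o[:,:,::-1]) for i,o in enumerate(out)]
```

```text
[ 0.56272899 -0.32482693  0.014     ] [ 0.48810608 -0.2230473   0.022     ] [ 0.52496754 -0.2713373   0.062     ] 0.12620487994016383
yaw -53.751830557116165
mix [0.56969608 0.20060716 0.32984831] {'fx': 297.3186396354542, 'fy': 297.3186396354542, 'cx': 255.21657796349007, 'cy': 188.70232595524976, 'position': array([0.48522431, 0.20169045, 0.54237914]), 'orientation': array([0.10251424, 0.69940784, 0.69983135, 0.10274041])} 2.425
car [ 0.47539098 -0.27072884  0.30002185] {'fx': 297.3186396354542, 'fy': 297.3186396354542, 'cx': 255.21657796349007, 'cy': 188.70232595524976, 'position': array([ 0.39095706, -0.26967207,  0.51253036]), 'orientation': array([0.10267888, 0.69929681, 0.69988933, 0.10293657])} 4.4333
```

View pics/w0.png

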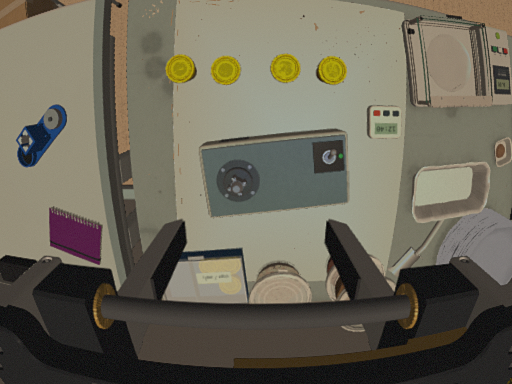

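View pics/w1.png

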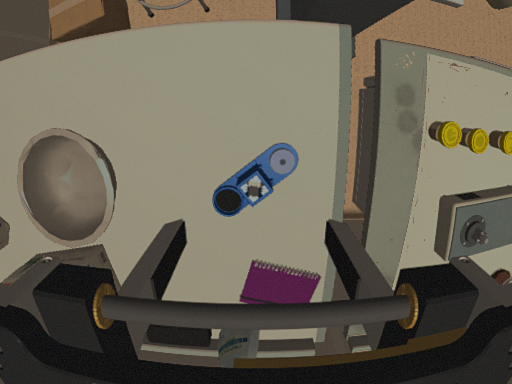

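The wrist views are clear. Over the mixer, the shaft is at (237,184) and the toggle at (330,157). Over the carrier, the counterweight is at (283,161), the well at (228,200) and the collar top at (256,188). I'll measure these by projecting masks onto planes at the known heights.

```bash
cat > m.py <<'E'
from h import *
def proj(c,cnt,z): return np.array([plane(fray(c,p),z)[:2] for p in cnt.reshape(-1,2)])
def cont(mask,uv=None):
    cs=cv2.findContours(mask,cv2.RETR_EXTERNAL,cv2.CHAIN_APPROX_NONE)[0]
    if uv is None: return max(cs,key=cv2.contourArea)
    return max((c for c in cs if cv2.pointPolygonTest(c,uv,False)>=0),key=cv2.contourArea)
def rect(P): 
    (c,s,a)=cv2.minAreaRect((P*1000).astype(np.float32)); return np.array(c)/1000,s,a
def circ(P):
    (c,s,a)=cv2.fitEllipse((P*1000).astype(np.float32)); return np.array(c)/1000,s
E
python3 - <<'E'
from m import *
d=np.load("pics/mix.npy",allow_pickle=True).item(); e=np.load("pics/car.npy",allow_pickle=True).item()
H=lambda d:cv2.cvtColor(d["im"],cv2.COLOR_RGB2HSV)
hm,hc=H(d),H(e)
for n,h,uv in (("top",hm,(280,190)),("shoulder",hm,(225,190)),("bench",hm,(190,150)),("sidewall",hm,(270,143)),("cw",hc,(278,158)),("well",hc,(226,203)),("blue",hc,(265,172)),("bench",hc,(300,200))): print(n,h[uv[1],uv[0]])
a=cv2.resize(d["im"][120:225,190:360],None,fx=4,fy=4,interpolation=cv2.INTER_CUBIC)
b=cv2.resize(e["im"][135:225,205:305],None,fx=2,fy=2,interpolation=cv2.INTER_CUBIC)
b=cv2.resize(e["im"][135:222,205:305],None,fx=2,fy=2,interpolation=cv2.INTER_CUBIC)
o=np.zeros((600,680,3),np.uint8);o[:420]=a;o[425:425+b.shape[0],:200]=b
s=cv2.resize(e["im"][170:208,235:278],None,fx=4,fy=4,interpolation=cv2.INTER_CUBIC);o[425:425+s.shape[0],220:220+s.shape[1]]=s
p=cv2.resize(d["im"][155:212,205:270],None,fx=3,fy=3,interpolation=cv2.INTER_CUBIC);o[425:425+p.shape[0],410:410+p.shape[1]]=p
cv2.imwrite("pics/crop2.png",o[:,:,::-1])
E
```

```text
top [75 31 98]
shoulder [60  8 65]
bench [ 24  42 158]
sidewall [ 85  30 102]
cw [112  43 138]
well [ 8 39 26]
blue [107 139 143]
bench [ 26  43 149]
```

View pics/crop2.png

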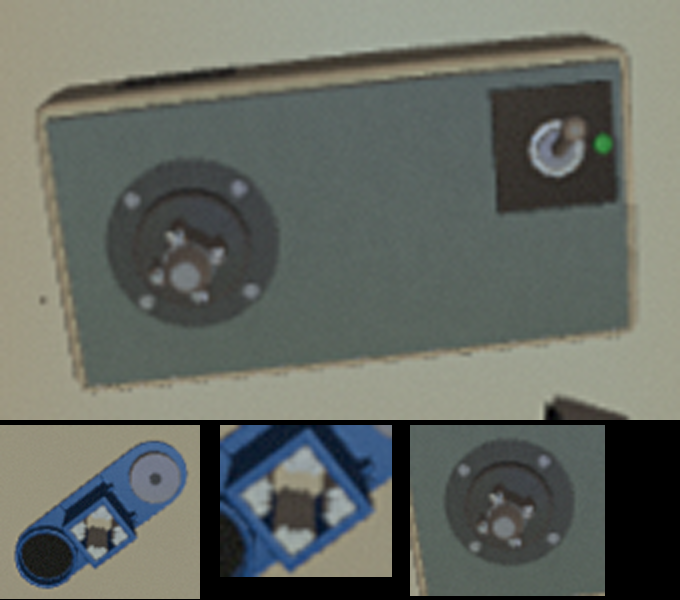

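Each tooth shows a light tip, in the crop at about (178,237), (217,255), (157,277) and (201,295), so the spline is turned relative to the mixer box. The collar's outer square and the well and counterweight discs are clear. Now the numbers.

Run:
```python
from plant import r
from m import *
d=np.load("pics/mix.npy",allow_pickle=True).item(); e=np.load("pics/car.npy",allow_pickle=True).item()
hm,hc=[cv2.cvtColor(x["im"],cv2.COLOR_RGB2HSV) for x in (d,e)]
# mixer top: hue 60-100 grey; close holes
m=cv2.inRange(hm,np.array([50,18,60]),np.array([105,70,125])); m[:125]=0;m[225:]=0;m[:,:190]=0;m[:,360:]=0
c,s,a=rect(proj(d["c"],cont(m,(280,190)),.07)); print("mixer",c,s,a)
# flange
k=cv2.inRange(hm[...,2],0,78); k[:150]=0;k[212:]=0;k[:,:205]=0;k[:,275:]=0
for z in (.07,.073): print("flange",z,circ(proj(d["c"],cv2.convexHull(cont(k)),z)))
# tooth tips: small bright spots near the shaft
sub=d["im"][155:212,205:270].max(2); L=((hm[155:212,205:270,2]>115)&(hm[155:212,205:270,1]<40)).astype(np.uint8)
n,l,st,ce=cv2.connectedComponentsWithStats(L)
for i in range(1,n): print("bright",ce[i].round(2)+[205,155],st[i][4],plane(fray(d["c"],ce[i]+[205,155]),.1049)[:2].round(4))
t=[plane(fray(d["c"],(190+x/4,120+y/4)),.1049)[:2] for x,y in ((178,237),(217,255),(201,295),(157,277))]
t=np.array(t); print("tips",t.round(4),"centre",t.mean(0),"radii",np.linalg.norm(t-t.mean(0),axis=1),[np.degrees(np.arctan2(*(t[i+2]-t[i])[::-1])) for i in (0,1)])
print("nose z=.117",plane(fray(d["c"],(190+184/4,120+276/4)),.117))
# carrier
cw=cv2.inRange(hc,np.array([100,20,90]),np.array([125,75,255])); P=circ(proj(e["c"],cv2.convexHull(cont(cw,(278,158))),.022)); print("cw",P)
w=cv2.inRange(hc[...,2],0,50); w[:180]=0;w[220:]=0;w[:,:210]=0;w[:,245:]=0
for z in (.006,.020): print("well",z,circ(proj(e["c"],cv2.convexHull(cont(w)),z)))
q=np.array([plane(fray(e["c"],u),.062)[:2] for u in ((256.25,171.75),(237,187),(252.5,205.75),(273,189.5))])
print("collar",q.mean(0),[np.linalg.norm(q[i]-q[i-1]) for i in range(4)],[np.degrees(np.arctan2(*(q[i]-q[i-1])[::-1])) for i in range(4)])
b=cv2.inRange(hc,np.array([98,90,30]),np.array([122,255,255]));b[:130]=0;b[230:]=0;b[:,:200]=0;b[:,310:]=0
B=proj(e["c"],cont(b),.006); print("bar",rect(B))
```

```text
mixer [0.60524628 0.23717738] (115.68489837646484, 234.67300415039062) 6.403757095336914
flange 0.07 (array([0.61285864, 0.17294814]), (70.42376708984375, 71.26704406738281))
flange 0.073 (array([0.61204803, 0.17313068]), (69.97651672363281, 70.81446075439453))
bright [249.  166.5] 8 [0.5815 0.1925]
bright [222.5 169.5] 4 [0.5861 0.1523]
bright [233.67 179.11] 9 [0.6011 0.169 ]
bright [243.89 183.44] 9 [0.608  0.1846]
bright [235.9  188.68] 31 [0.6164 0.1722]
bright [229.   189.25] 4 [0.6173 0.1615]
bright [252.17 192.17] 6 [0.622  0.1972]
bright [226.17 195.17] 6 [0.6269 0.1568]
bright [240.  193.5] 6 [0.6241 0.1784]
bright [205.62 205.14] 29 [0.6435 0.1236]
tips [[0.6014 0.1703]
 [0.6085 0.1851]
 [0.6246 0.1788]
 [0.6173 0.1619]] centre [0.6129289  0.17399847] radii [0.01214358 0.01195175 0.01255654 0.01289712] [np.float64(20.066363474264598), np.float64(-69.2534703282645)]
nose z=.117 [0.61324795 0.17311891 0.117     ]
cw (array([ 0.49032965, -0.22376283]), (41.15442657470703, 42.76258850097656))
well 0.006 (array([ 0.56574609, -0.31841434]), (41.7854118347168, 46.17540740966797))
well 0.02 (array([ 0.5609151 , -0.31706714]), (40.6304931640625, 44.89918899536133))
collar [ 0.52620327 -0.27029126] [np.float64(0.03925759973969176), np.float64(0.03921550584332418), np.float64(0.039865442326638134), np.float64(0.04254311981258648)] [np.float64(-137.3255952436427), np.float64(-50.814587998831726), np.float64(37.84399300990291), np.float64(130.08735525121426)]
bar (array([ 0.53023279, -0.26992276]), (66.26626586914062, 178.88763427734375), 37.83632278442383)
```

Checks agree:
- **Shaft:** (0.613, 0.1735). The box geometry predicts (0.6125, 0.1726). Teeth are turned 20.4° (mod 90).
- **Carrier:** (0.5265, -0.2706), yaw about -52.3°. The bar measures 179 mm long.

I'll grip the collar, lift it and look at it in the hand.

Run:
```python
from plant import r
from m import *
C=np.array([.5264,-.2706]); yaw=np.radians(37.7); S=[.613,.1735,.2]; ys=np.radians(20.4)
best=None
for k in (0,np.pi):
    a=r.inverse_kinematics([*C,.1],down(yaw+k)); b=r.inverse_kinematics(S,down(ys+k)); p=r.inverse_kinematics([.427,.327,.2],down(ys+k))
    print(k,[None if v is None else round(v[5],2) for v in (a,b,p)])
    if all(v is not None for v in (a,b,p)):
        m=max(abs(v[5]) for v in (a,b,p)); best=min(best,(m,k)) if best else (m,k)
k=best[1]; print("k",k)
r.gripper_to(.09,20)
r.move_to([*C,.12],down(yaw+k)); print("hit",r.move_l([*C,.026],vel=.08,guard=10))
r.gripper_to(.03,40); print("open",r.get_opening(),r.get_finger_force())
r.move_l([*C,.23],vel=.12); r.hold(.3); print(r.get_opening(),r.get_wrist_force(),r.get_ee_pos(),r.get_t())
cc=r.get_calibration("wrist"); im=r.snapshot("wrist"); np.save("pics/hand.npy",dict(c=cc,im=im,t=r.get_ee_pos(),q=r.get_tool_rot()),allow_pickle=True)
cv2.imwrite("pics/hand.png",cv2.resize(im[150:350,130:390],None,fx=3,fy=3,interpolation=cv2.INTER_CUBIC)[:,:,::-1])
```

```text
0 [np.float64(-1.25), np.float64(-0.19), np.float64(0.17)]
3.141592653589793 [np.float64(1.89), None, None]
k 0
hit False
open 0.029894665589971753 0.0
0.030193365069975442 [0.09224563 0.44342571 0.36296844] [ 0.52633019 -0.27054447  0.22975233] 10.1583
```

View pics/hand.png

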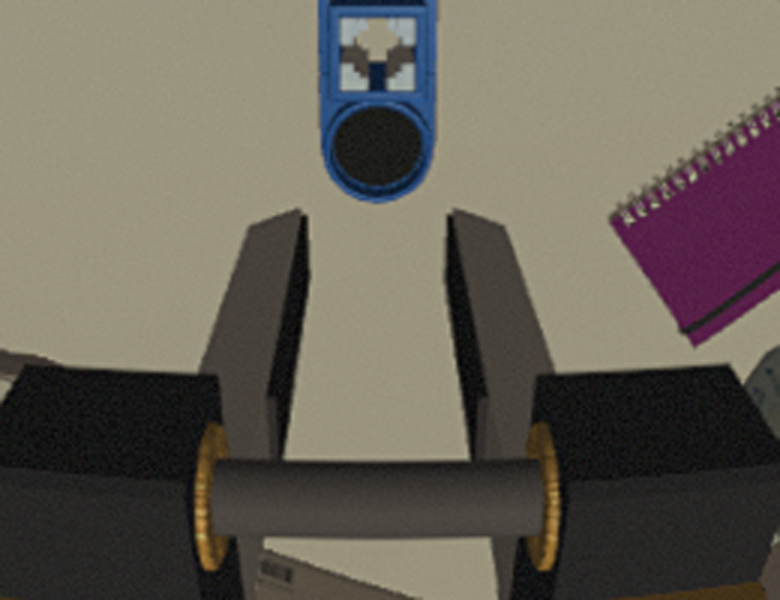

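The grip closed on nothing: opening is 0.030 and finger force 0. The carrier still sits in line below, with its well at crop (378,147). The second bench may be lower than I assumed, so I'll triangulate carrier features across the views.

Run:
```python
from plant import r
from m import *
e=np.load("pics/car.npy",allow_pickle=True).item(); g=np.load("pics/hand.npy",allow_pickle=True).item()
T=cv2.imread("pics/top0.png")[:,:,::-1].copy(); ct=r.get_calibration("top")
def cen(im,f): 
    m=f(cv2.cvtColor(im,cv2.COLOR_RGB2HSV)); c=cont(m); return np.array(cv2.fitEllipse(cv2.convexHull(c))[0]),cv2.contourArea(c)
def box(m,x0,x1,y0,y1): z=np.zeros_like(m); z[y0:y1,x0:x1]=m[y0:y1,x0:x1]; return z
dark=lambda h:cv2.inRange(h[...,2],0,50)
grey=lambda h:cv2.inRange(h,np.array([95,15,90]),np.array([125,80,255]))
purp=lambda h:cv2.inRange(h,np.array([135,80,40]),np.array([170,255,255]))
W1=cen(e["im"],lambda h:box(dark(h),210,245,180,220)); W2=cen(g["im"],lambda h:box(dark(h),236,276,180,218)); W0=cen(T,lambda h:box(dark(h),352,374,160,181))
K1=cen(e["im"],lambda h:box(grey(h),266,302,140,182)); K2=cen(g["im"],lambda h:box(grey(h),235,280,90,150)); K0=cen(T,lambda h:box(grey(h),333,351,188,208))
print(W0,W1,W2,K0,K1,K2)
for n,a,b,c in (("well",W0,W1,W2),("cw",K0,K1,K2)):
    A,B,D=ray(ct,a[0]),fray(e["c"],b[0]),fray(g["c"],c[0]); print(n,"T1",tri(A,B),"T2",tri(A,D),"12",tri(B,D))
S=cv2.imread("pics/side0.png")[:,:,::-1].copy(); cs=r.get_calibration("side")
k=(290+592/6-400/6,140+(492-300)/6); print("side cw top",k,tri(ray(cs,k),ray(ct,K0[0])),tri(ray(cs,k),fray(e["c"],K1[0])))
cv2.imwrite("pics/hand2.png",cv2.resize(g["im"][80:220,215:300],None,fx=4,fy=4,interpolation=cv2.INTER_CUBIC)[:,:,::-1])
```

```text
(array([361.25158691, 171.9143219 ]), 89.5) (array([228.10940552, 200.53013611]), 386.0) (array([255.33039856, 198.2077179 ]), 541.5) (array([339.94802856, 196.8104248 ]), 9.5) (array([282.32907104, 161.22279358]), 446.5) (array([255.27076721, 120.55901337]), 669.5)
well T1 (array([ 0.56197449, -0.31743773,  0.01644038]), np.float64(0.0002520704276258208)) T2 (array([ 0.5486856 , -0.29821021,  0.08316695]), np.float64(0.0010088860586423996)) 12 (array([ 0.56370115, -0.31765862,  0.00983458]), np.float64(0.00105416521189892))
cw T1 (array([ 0.49679407, -0.22154967, -0.00401117]), np.float64(0.0032370388634097914)) T2 (array([ 0.49442164, -0.22238078,  0.00235375]), np.float64(0.007187097002739847)) 12 (array([ 0.49073187, -0.22349876,  0.0182764 ]), np.float64(0.0002005939872084605))
side cw top (322.0, 172.0) (array([ 0.49199343, -0.21445048,  0.02992375]), np.float64(0.0024538891641807635)) (array([ 0.49131112, -0.22370226,  0.02451593]), np.float64(0.0037731330388687976))
```

View pics/hand2.png

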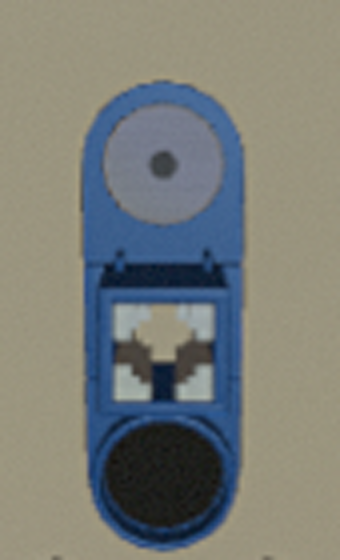

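The geometry agrees: the carrier sits at z≈0, the collar is directly below the TCP, and the carrier hasn't moved. I'll repeat the descent and print the actual TCP and opening as it goes.

Run:
```python
from plant import r
from m import *
C=np.array([.5264,-.2706])
r.gripper_to(.09,40); print("open",r.get_opening())
print("hit",r.move_l([*C,.026],vel=.15,guard=15),r.get_ee_pos(),r.get_wrist_force())
im=r.snapshot("wrist")
print(r.gripper_to(.03,40),r.get_opening(),r.get_finger_force(),r.get_ee_pos(),r.get_wrist_force(),r.get_t())
im2=r.snapshot("wrist")
r.hold(.5); print(r.get_opening(),r.get_finger_force())
o=np.hstack([i[120:330,160:350] for i in (im,im2)])
cv2.imwrite("pics/desc.png",cv2.resize(o,None,fx=2.1,fy=2.1,interpolation=cv2.INTER_CUBIC)[:,:,::-1])
```

```text
open 0.08986127465187797
hit False [ 0.5270509  -0.27101124  0.02682898] [-0.06691441 -0.32583234  0.01516191]
False 0.029830012693166447 0.0 [ 0.52641371 -0.27060606  0.02597765] [-0.21321582 -0.14947544 -0.09151998] 13.8167
0.030388986231794035 0.0
```

View pics/desc.png

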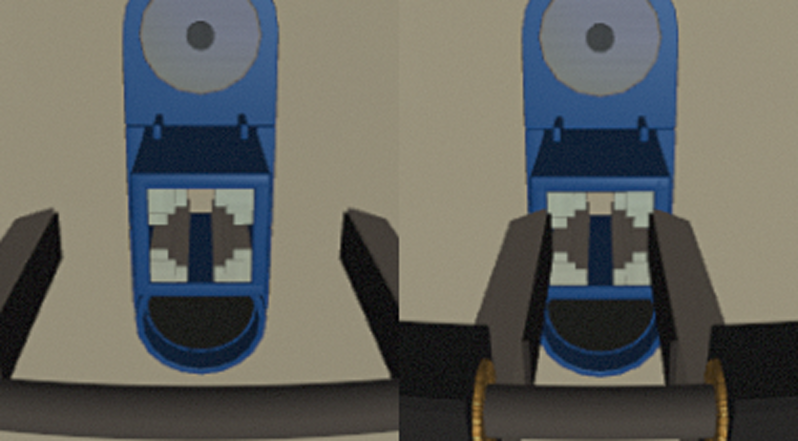

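The right half of the picture shows the fingers closed over the top of the collar rather than around it. So the fingertips are higher than the collar top while the TCP reads 0.026, and something in my height reference is off. A guarded probe downward with the fingers open will settle it.

Run:
```python
from plant import r
from m import *
C=np.array([.5264,-.2706])
r.gripper_to(.09,40)
print("hit",r.move_l([*C,-.05],vel=.05,guard=6),r.get_ee_pos(),r.get_wrist_force(),r.get_t())
cc=r.get_calibration("wrist"); im=r.snapshot("wrist"); np.save("pics/low.npy",dict(c=cc,im=im),allow_pickle=True)
cv2.imwrite("pics/low.png",im[:,:,::-1])
# apparent width of the blue collar/bar along rows
b=cv2.inRange(cv2.cvtColor(im,cv2.COLOR_RGB2HSV),np.array([98,90,30]),np.array([122,255,255]))
print([(y,np.flatnonzero(b[y])[[0,-1]]) for y in range(120,320,15) if b[y].any()])
```

```text
hit True [ 0.52613943 -0.27043573 -0.03702179] [-1.5894706   0.21941167  4.65401765] 16.5333
[(120, array([214, 297])), (135, array([208, 303])), (150, array([206, 305])), (165, array([207, 304])), (180, array([208, 304])), (195, array([208, 303])), (210, array([209, 302])), (225, array([210, 301])), (240, array([211, 300])), (255, array([209, 303])), (270, array([210, 302])), (285, array([211, 300])), (300, array([213, 299]))]
```

Contact came at TCP z=-0.037, so heights relative to that contact are what matter for the grip. The collar grip should be 26 mm above it, at TCP z≈-0.011. I'll grip there, then re-measure in hand.

Run:
```python
from plant import r
from m import *
C=np.array([.5264,-.2706])
r.move_l([*C,-.009],vel=.1)
r.gripper_to(.03,40); print("open",r.get_opening(),r.get_finger_force(),r.get_wrist_force())
if r.get_opening()>.038:
    f0=r.get_wrist_force(); r.move_l([*C,.20],vel=.12); r.hold(.3); print(r.get_opening(),r.get_finger_force(),r.get_wrist_force(),r.get_ee_pos(),r.get_t())
    for n in ("top","side","wrist"):
        cc=r.get_calibration(n); im=r.snapshot(n); np.save(f"pics/g_{n}.npy",dict(c=cc,im=im),allow_pickle=True)
    T,S,W=[np.load(f"pics/g_{n}.npy",allow_pickle=True).item()["im"] for n in ("top","side","wrist")]
    o=np.zeros((600,800,3),np.uint8)
    o[:,:420]=cv2.resize(W[70:370,150:360],None,fx=2,fy=2); o[:300,430:730]=cv2.resize(T[140:240,310:410],(300,300)); 
    o[300:,430:790]=cv2.resize(S[60:200,240:408],(360,300)); cv2.imwrite("pics/g.png",o[:,:,::-1])
```

```text
open 0.04386347457810912 39.99918043613434 [ 0.97217842 -0.2951354   0.23688593]
0.04389567314302089 39.99857425689697 [-0.31521585  0.08083162 -2.95719546] [ 0.52635316 -0.27054287  0.19976755] 19.9833
```

View pics/g.png

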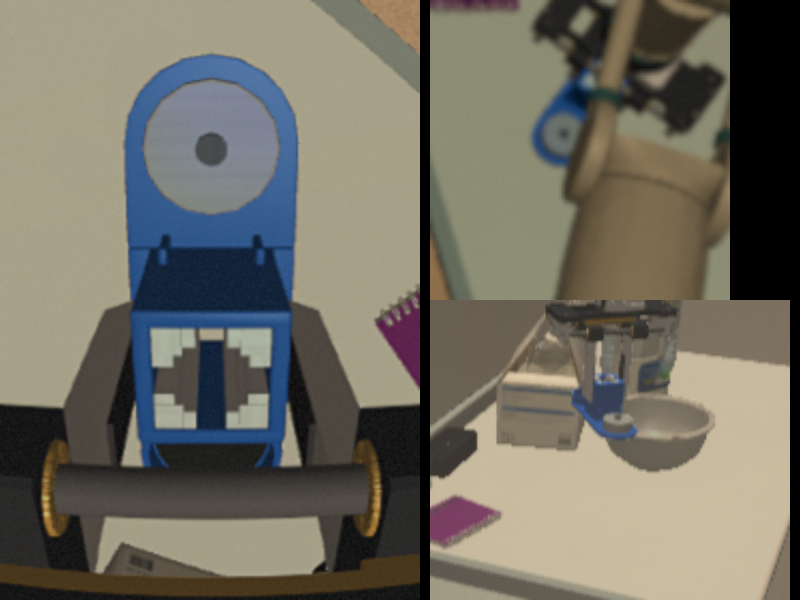

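The carrier is held, with the wrist force showing a 3 N load. From the counterweight's apparent 68 px diameter and the collar's 78 px width, its underside is about 9 mm above the reported TCP. That means the fingertips end about 37 mm short of the nominal TCP, and I'll use 37 mm as a correction from here on. The bore is within about 1 mm of the tool axis. Now onto the shaft with a guarded descent; I expect home at TCP z≈0.073.

Run:
```python
from plant import r
from m import *
S=np.array([.613,.1735]); q=down(np.radians(20.4))
r.move_to([*S,.16],q); r.hold(.2); print(r.get_ee_pos(),r.get_t())
print("hit",r.move_l([*S,.071],vel=.05,guard=8),r.get_ee_pos(),r.get_wrist_force(),r.get_torque(),r.get_t())
```

```text
[0.61330078 0.17246478 0.16011035] 22.0
hit True [0.61289561 0.17345993 0.07612736] [ 0.56450213 -0.27935527  5.40470487] [0.00819719 0.02378733 0.00756058] 23.5167
```

Run:
```python
from plant import r
from m import *
S=np.array([.613,.1735])
print("hit",r.move_l([*S,.068],vel=.03,guard=15),r.get_ee_pos(),r.get_wrist_force())
r.gripper_to(.09,40); r.hold(.2); print(r.get_ee_pos(),r.get_opening())
r.move_l([*S,.2],vel=.2); r.move_to([.53,.1735,.25],down(np.pi/2)); r.hold(.2)
d={}
for n in ("wrist","side"): d[n]=dict(c=r.get_calibration(n),im=r.snapshot(n))
np.save("pics/fit.npy",d,allow_pickle=True); print(r.get_ee_pos(),r.get_t())
w=d["wrist"]; h=cv2.cvtColor(w["im"],cv2.COLOR_RGB2HSV)
b=cv2.inRange(h,np.array([98,90,30]),np.array([122,255,255])); b[240:]=0; c=cont(b); print("blue bbox",cv2.boundingRect(c))
g=cv2.inRange(h,np.array([95,15,90]),np.array([125,80,255])); x,y,ww,hh=cv2.boundingRect(c); z=np.zeros_like(g); z[y:y+hh,x:x+ww]=g[y:y+hh,x:x+ww]
for zz in (.104,.125): print("cw",zz,circ(proj(w["c"],cv2.convexHull(cont(z)),zz)))
k=cv2.inRange(h[...,2],0,50); z=np.zeros_like(k); z[y:y+hh,x:x+ww]=k[y:y+hh,x:x+ww]
for zz in (.102,.123): print("well",zz,circ(proj(w["c"],cv2.convexHull(cont(z)),zz)))
y4=[(v[0],v[1][4],plane(fray(w["c"],v[0]),.059)[:2].round(4)) for v in blobs(w["im"],(24,150,100),(34,255,255))[0]]; print(y4)
S0=d["side"]["im"]; hs=cv2.cvtColor(S0,cv2.COLOR_RGB2HSV); bs=cv2.inRange(hs,np.array([100,90,30]),np.array([122,255,255])); print("side blue",cv2.boundingRect(cont(bs)))
```

```text
hit True [0.61288478 0.17343519 0.07612463] [-0.31299427 -0.56585869  4.85746121]
[0.61189908 0.17325919 0.07477215] 0.09025217102780048
[0.53010113 0.17348078 0.24965504] 26.9583
blue bbox (194, 192, 123, 48)
cw 0.104 (array([0.57935553, 0.22659615]), (14.187177658081055, 32.401161193847656))
cw 0.125 (array([0.57152301, 0.22354572]), (13.354966163635254, 30.500490188598633))
well 0.102 (array([0.62563208, 0.11779198]), (29.927473068237305, 40.43119812011719))
well 0.123 (array([0.61514355, 0.12110553]), (28.18169403076172, 38.07264709472656))
[(array([184.52878465,  89.30490405]), np.int32(938), array([0.4256, 0.0788])), (array([310.6433121 ,  90.28980892]), np.int32(942), array([0.4281, 0.2493])), (array([239.55792683,  91.99898374]), np.int32(984), array([0.4318, 0.1537])), (array([364.49640288,  93.40647482]), np.int32(834), array([0.428 , 0.3269]))]
side blue (222, 184, 27, 43)
```

Run:
```python
from m import *
d=np.load("pics/fit.npy",allow_pickle=True).item(); a=np.radians(-69.6); Rz=np.array([[np.cos(a),-np.sin(a)],[np.sin(a),np.cos(a)]])
def pp(c,P):
    v=rot(c["orientation"]).inv().apply(P-c["position"]); return v[:2]/v[2]*c["fx"]+[c["cx"],c["cy"]]
c=d["side"]["c"]
for u in (.082,.1035):
    q=[pp(c,np.r_[Rz@[x,y]+[.613,.1735],u+.062]) for x,y in ((-22,-22),(22,-22),(22,22),(-22,22)) for x,y in ((x/1e3,y/1e3),)]
    e=[pp(c,np.r_[Rz@[x,0]+[.613,.1735],u+z]) for x,z in ((-.06,.022),(-.09,0))]
    print(u,np.round(q,1).tolist(),"cw top,end",np.round(e,1).tolist())
h=cv2.cvtColor(d["side"]["im"],cv2.COLOR_RGB2HSV)
for col in (225,232,238,244): print(col,[tuple(map(int,h[y,col])) for y in range(174,194,2)])
b=cv2.inRange(h,np.array([100,90,30]),np.array([122,255,255]))
n,l,s,ce=cv2.connectedComponentsWithStats(b); print([(s[i].tolist()) for i in range(1,n) if s[i][4]>15])
```

```text
0.082 [[243.3, 193.8], [245.0, 185.1], [228.5, 184.5], [226.3, 193.1]] cw top,end [[233.5, 214.6], [232.2, 228.6]]
0.1035 [[243.2, 186.6], [244.9, 178.1], [228.3, 177.4], [226.0, 185.9]] cw top,end [[233.2, 207.6], [232.0, 221.6]]
225 [(28, 33, 145), (26, 33, 132), (19, 39, 92), (19, 38, 93), (18, 36, 92), (20, 39, 97), (23, 45, 152), (23, 46, 155), (24, 46, 149), (23, 44, 140)]
232 [(21, 51, 190), (26, 35, 147), (25, 34, 126), (22, 42, 91), (19, 38, 93), (110, 90, 122), (26, 24, 180), (18, 40, 116), (20, 33, 140), (109, 74, 165)]
238 [(20, 54, 198), (23, 44, 170), (27, 33, 145), (23, 36, 113), (17, 38, 93), (110, 102, 133), (45, 3, 153), (14, 30, 111), (19, 32, 134), (113, 33, 163)]
244 [(20, 58, 146), (19, 50, 197), (26, 37, 152), (27, 35, 146), (16, 36, 93), (110, 8, 91), (110, 123, 120), (112, 85, 87), (113, 84, 85), (111, 68, 79)]
[[222, 184, 27, 43, 498]]
```

In the side view the collar top is at row 184, which matches the home prediction of 184.5 (stuck on the teeth would be row 178). The carrier is home. Next is the dark pot at (0.428, 0.327), with the 37 mm tip correction.

Run:
```python
from plant import r
from m import *
S=cv2.imread("pics/side0.png"); print("body brightness",[int(S[y-3:y+4,x-4:x+5].mean()) for x,y in ((278,284),(290,262),(302,242),(313,226))])
P=np.array([.428,.327]); q=down(np.radians(20.4)); W=np.array([.613,.1735])+.06*np.array([np.cos(np.radians(-69.6)),np.sin(np.radians(-69.6))])
r.move_to([*P,.10],q); print("hit",r.move_l([*P,-.003],vel=.12,guard=8),r.get_ee_pos())
r.gripper_to(.03,20); print("open",r.get_opening(),r.get_finger_force(),r.get_t())
if r.get_opening()>.035:
    r.move_l([*P,.14],vel=.2); r.move_to([*W,.14],q); r.hold(.2); print(r.get_ee_pos(),r.get_opening())
    print("hit",r.move_l([*W,.083],vel=.05,guard=4),r.get_ee_pos(),r.get_wrist_force(),r.get_t())
```

```text
body brightness [77, 105, 93, 112]
hit False [ 0.42869556  0.32731529 -0.00239953]
open 0.04698859179933339 20.00022705149604 30.0917
[0.63317728 0.11874642 0.14031281] 0.04687955555352926
hit False [0.63428489 0.11739055 0.08337599] [ 0.1476432  -0.32585953 -0.22689708] 33.5833
```

Run:
```python
from plant import r
from m import *
W=np.array([.6339,.1172])
print("hit",r.move_l([*W,.072],vel=.03,guard=4),r.get_ee_pos(),r.get_wrist_force())
r.gripper_to(.08,20); r.hold(.2); r.move_l([*W,.2],vel=.2)
r.move_to([.53,.2,.25],down(np.pi/2)); r.hold(.2)
w=dict(c=r.get_calibration("wrist"),im=r.snapshot("wrist")); s=dict(c=r.get_calibration("side"),im=r.snapshot("side")); np.save("pics/pot.npy",dict(w=w,s=s),allow_pickle=True)
for c,st in blobs(w["im"],(24,150,100),(34,255,255))[0]: print(c.round(1),st[4],plane(fray(w["c"],c),.059)[:2].round(4),plane(fray(w["c"],c),.147)[:2].round(4))
for c,st in blobs(s["im"],(24,150,100),(34,255,255))[0]: print("side",c.round(1),st)
print(r.get_t())
```

```text
hit True [0.63462041 0.11662424 0.08184496] [-0.92392771 -1.42840617  4.34345913]
[291.6  89.6] 958 [0.4282 0.2494] [0.4321 0.2388]
[166.2  90.4] 898 [0.4256 0.0788] [0.4301 0.1054]
[220.1  92.4] 958 [0.4319 0.1538] [0.435  0.1641]
[196.4 263.8] 468 [0.6909 0.1069] [0.6374 0.1274]
side [237.5 176.9] [229 172  18  12 150]
side [  3.7 203.4] [  0 179  13  42 266]
side [312.8 213.5] [305 208  17  14 151]
side [301.5 227.8] [293 222  18  14 182]
side [289.7 249. ] [280 243  20  14 214]
36.725
```

Contact at 0.082 is the well floor; sitting on the rim would read about 14 mm higher. The finger hides part of the cap in this wrist view, so I'll re-check it from a clearer pose on the way to the toggle. Before pushing, I'll locate the pivot in two ways.

Run:
```python
from plant import r
from m import *
d=np.load("pics/pot.npy",allow_pickle=True).item(); c=d["s"]["c"]
def pp(c,P):
    v=rot(c["orientation"]).inv().apply(np.array(P)-c["position"]); return v[:2]/v[2]*c["fx"]+[c["cx"],c["cy"]]
for z in (.149,.141,.163): print("cap expect side",z,pp(c,[.634,.1172,z]).round(1))
m=np.load("pics/mix.npy",allow_pickle=True).item()
print("pivot seen",plane(fray(m["c"],(190+557/4,120+147/4)),.073)[:2],"ball seen",plane(fray(m["c"],(190+574/4,120+129/4)),.103)[:2])
a=np.radians(6.4); ux=np.array([np.cos(a),np.sin(a)]); uy=np.array([-ux[1],ux[0]])
V=np.array([.613,.1735])+uy*.153-ux*.025; print("pivot geom",V)
q=down(a+np.pi/2); r.gripper_to(0.0,20)
A=V-ux*.06
r.move_to([*A,.13],q); r.hold(.1)
w=dict(c=r.get_calibration("wrist"),im=r.snapshot("wrist")); np.save("pics/tog.npy",w,allow_pickle=True)
for c,st in blobs(w["im"],(24,150,100),(34,255,255))[0]: print(c.round(1),st.tolist(),plane(fray(w["c"],c),.149)[:2].round(4))
print(r.get_ee_pos(),r.get_opening(),r.get_t())
```

```text
cap expect side 0.149 [238.3 176.1]
cap expect side 0.141 [238.3 178.7]
cap expect side 0.163 [238.2 171.6]
pivot seen [0.57132254 0.32295964] ball seen [0.55867385 0.32160587]
pivot geom [0.57110106 0.32275977]
[51. 90.] [35, 69, 32, 43, 1047] [0.4263 0.1504]
[195.3  95.1] [171, 71, 49, 49, 1872] [0.4282 0.2678]
[106.1  95.1] [86, 72, 41, 47, 1434] [0.4306 0.2021]
[0.51320144 0.31541198 0.13197279] 0.0003457537962739325 38.825
```

The cap's side-view centroid (237.5,176.9) matches a seated pot (238.3, 176–179). The pivot agrees to 0.3 mm, and the ball is on the off side. Flip the switch.

Run:
```python
from plant import r
from m import *
a=np.radians(6.4); ux=np.array([np.cos(a),np.sin(a)]); V=np.array([.5712,.3228]); P=lambda s,z:[*(V+ux*s),z]
print("hit",r.move_l(P(-.06,.055),vel=.1,guard=5),r.get_ee_pos(),r.get_wrist_force())
print("hit",r.move_l(P(-.003,.055),vel=.05,guard=12),r.get_ee_pos(),r.get_wrist_force())
r.move_l(P(-.06,.055),vel=.15); r.move_l(P(-.06,.2),vel=.2); r.move_to([.5,.2,.29],down(np.pi/2)); r.hold(.3)
for n in ("wrist","side"): np.save(f"pics/f_{n}.npy",dict(c=r.get_calibration(n),im=r.snapshot(n)),allow_pickle=True)
w=np.load("pics/f_wrist.npy",allow_pickle=True).item()
def fp(c,Q):
    v=rot(c["orientation"]).inv().apply(np.array(Q)-c["position"]); t=np.arccos(v[2]/np.linalg.norm(v)); return v[:2]/np.hypot(*v[:2])*t*c["fx"]+[c["cx"],c["cy"]]
for n,s in (("off",-.013),("on",.013)): 
    p=fp(w["c"],[*(V+ux*s),.103]); x,y=p.round().astype(int); print(n,p.round(1),w["im"][y-1:y+2,x-1:x+2].mean((0,1)).round())
for c,st in blobs(w["im"],(24,150,100),(34,255,255))[0]: print(c.round(1),st[4],plane(fray(w["c"],c),.149)[:2].round(4),plane(fray(w["c"],c),.059)[:2].round(4))
x,y=fp(w["c"],[*V,.073]).round().astype(int); g=cv2.cvtColor(w["im"],cv2.COLOR_RGB2GRAY)
print(x,y); print("\n".join(" ".join("%3d"%v for v in row) for row in g[y-18:y+19:2,x-16:x+17:2])); print(r.get_t())
```

```text
hit False [0.51216208 0.31635698 0.0555795 ] [0.56163134 0.16229681 0.48145338]
hit False [0.56514883 0.32194695 0.05435131] [-4.66235912  0.03006335  0.91522844]
off [337.  204.6] [137. 144. 137.]
on [337.3 220.9] [118. 113. 106.]
[173.6 111.3] 759 [0.4236 0.1038] [0.4257 0.0787]
[287.4 111.5] 799 [0.4257 0.2398] [0.4283 0.2495]
[222.7 113.9] 793 [0.4286 0.1636] [0.4319 0.1538]
[194.9 263.5] 642 [0.6292 0.1182] [0.6837 0.0968]
332 206
100 101 100  98 100 100  99 101 104 102 101 102  84  71  65  64 102
100 102 101  83  70  66  58  59  55  48  41  40  42  41  43  50 102
 51  43  45  44  46  44  46  48  42  45  46  43  42  38  43  45 103
 43  52  47  49  46  47  44  45  43  45  45  44  46  43  42  45 102
 41  44  45  44  47  49  46  45  41  44  44  43  42  45  42  46 108
 45  46  43  45  46  44  41  40  46  36  40  41  40  42  42  44 105
 46  43  47  46  44  41  69 151 163 163 102  39  40  41  41  47 104
 46  45  47  45  42  78 166  82 104 102 160 119  34  41  74  54 104
 44  44  43  44  41 147  90 127 119 120 121 145  38  93 106  79 103
 46  43  44  38  57 166 121 124  71  93 126 147  40  64  90  53 103
 40  44  45  43  44 158 126 111  63  79 127 122  39  38  39  40 101
 47  43  42  43  36 139 149 122  58  78 125  58  37  37  38  37 102
 48  45  42  40  41  32 108 144  61  75  67  37  36  43  37  42  97
 56  40  38  42  42  40  39  38  43  72  81  37  36  38  37  40  91
 53  40  44  39  40  40  43  35  40  61  79  48  39  33  37  37  94
 58  40  40  42  38  40  38  34  35  51  70  69  33  35  41  45  94
 67  41  40  36  39  34  42  48  58  58  99 108  85  96 100 103  97
 76  76  81  84  86  93 105 100 101  77 113 121  98 100  98  99  95
 97  99 101  98 100  99 100  98 101  98  95  91  98  99  97  98  96
43.4667
```

The bat now leans away from the robot, with the ball at about (337,221) to (338,222), as predicted for on. The pot is in its well and the pale pots haven't moved. I'm handing the job in.

```bash
python3 -c "
from plant import r
print(r.sign_off(),r.get_t())"
```

```text
the job is handed in; nothing more can be done
the job is handed in; nothing more can be done
```

I handed the job in at about 43 s of the 67 s allowed: carrier home on the shaft, dark pot in its well and toggle on, each checked in the camera images, but the sign-off gave no verdict.

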